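Slide two check weights home into their storage block

TASK

The scale has been checked: put its two flat steel check weights away in their wooden block. Push each weight across the top of the block with the fingertips until it drops into the round recess of its own size, the large one in the large recess and the small one in the small recess, and lies flat there. Do not lift the weights or push them off the block, and leave the other things on the table alone.

Things in the scene. Friction and masses are not known exactly. Their poses are not given: they have to be found in the camera images.
- weight_block: Light wooden storage block, fixed to the table, 260 mm long (its x) by 150 mm wide (its y) by 22 mm high, with thin brass strips on its ends; origin at the centre of its underside, z up. Its flat top, 22 mm above the table, has one blind round recess near each end and is bare otherwise, with no lip round its outside; a free area about 100 mm long lies between the recesses.
- large_recess (a point): Centre of the mouth of the large round recess, level with the top of the block, 85 mm from the block's centre along the block's -x. The recess is 66 mm across and 10 mm deep with a flat floor lined in grey felt and a 1 mm chamfer.
- small_recess (a point): Centre of the mouth of the small round recess, level with the top of the block, 85 mm from the block's centre along the block's +x. The recess is 50 mm across and 10 mm deep with a flat floor lined in grey felt and a 1 mm chamfer.
- large_weight: Large loose plain steel disc, 60 mm across and 12 mm thick, about 0.22 kg; origin at the centre of its underside, z up. It starts lying flat on the top of the block between the two recesses, on one side of the block's long middle line, with the small disc on the other side (which side is which varies; their centres are about 84 mm apart across the block). In its recess it stands 2 mm above the top of the block.
- small_weight: Small loose plain steel disc, 44 mm across and 12 mm thick, about 0.13 kg; origin at the centre of its underside, z up. Starts lying flat on the top of the block beside the large disc. In its recess it stands 2 mm above the top of the block. It would also drop into the large recess, which is the wrong one and hard to get out of.
- tape: Roll of brown tape lying flat on the table beyond the block, 83 mm across, 24 mm high; origin at the centre of its underside. To be left alone.
- plum_cup: Clear lidded cup of plums, 113 mm across, 52 mm high, standing on the table on the robot's side of the wash tub; origin at the centre of its underside. To be left alone.

How it is judged:
By the outcome, as a careful person would: the job done as asked, in the order asked, and still so for the second after the job is handed in, with the robot touching nothing.
It also fails if it takes over 42 s, if anything falls off the work surface, if the arm or the gripper's body presses on something with over 40 N, if the wrist force passes 120 N, or if a joint passes its speed limit or range.

ROBOT

A 6-joint arm with a two-finger parallel gripper is mounted at the origin on the work surface; the furniture and walls round the work are solid. World frame = base frame: x ahead of the robot, y to its left, z up, the work surface at z = 0. Lengths are in m, angles in rad, forces in N, time in s.
With the tool pointing down it reaches from about 0.3 to 0.875 m from the base axis. Payload 6.4 kg.
Tool frame: the origin (TCP) lies midway between the tips of the shut fingers; the grasp point (between the pads) lies behind it (manip.pinch_z is the z of the grasp point in the tool frame, in m); z points along the fingers, y is the direction in which the jaws open and shut (so a half turn about z gives the same grasp; the last joint's range is limited). The gripper opens to 85 mm and grips with 20 to 120 N. Pads are 22 mm wide; open, the fingers measure 114 mm over their backs; the gripper's body (76 mm by 85 mm) begins 54 mm behind the grasp point. The pads swing forward as they close: fully open they stand 13 mm farther back than shut.
Start: joints at [1.085, 0.181, 1.607, -0, 1.354, -0.206], TCP at [0.159, 0.553, 0.231] pointing down, gripper open.
Joint ranges: [-2.99, 2.99], [-0.89, 2.07], [0.3, 2.58], [-1.14, 4.28], [0, 2.63], [-3.12, 3.12]. Speed limits (rad/s): [2.57, 2.57, 3.01, 3.14, 3.14, 3.14].

INTERFACE

Orientations are given as a unit quaternion [x, y, z, w].
In Python, from workcell import manip gives the robot as it stands. The module is installed in compiled form; this text tells all that it offers.
- The arm moves only by the tool send_rows, never from a script. Its arguments are lists of equal length, an entry for each row: "fingers": the closure, from 0 (fully open) to 1 (shut); "slide": the shift along the tool's x, y, z normalised to -1 to 1, where 1 is 0.3 m, a list of three; "angular": the turn, a rotation vector about the tool's x, y, z normalised to -1 to 1, where 1 is 180 degrees, a list of three. In form: {"fingers": [fingers, ...], "slide": [[dx, dy, dz], ...], "angular": [[rx, ry, rz], ...]}. A call has 1 to 8 rows; each row is the pose to reach, as a shift and turn from the pose commanded when the call began, along the tool's axes at that moment, turning the shorter way round; what a row does not reach only later rows make up. A row lasts 1/12 s, in which the tool goes at most 41.7 mm and 7.16 degrees, less where a joint would pass 70% of its speed; a pose out of reach is approached as far as the arm can. A call with a number of a shift or a turn outside -1 to 1 is refused whole. A call with a gripper value outside its range is refused whole. The fingers move at their own pace and stop on an object; the grip force is fixed at half the most. Time passes only in rows, so rows that repeat a pose let the fingers close. It gives the time, the measured TCP pose, the force and the opening at its end, in the units of the state.
- manip.get_state(): the state, without advancing time (a new reading comes with each control period).
- manip.read_camera(name): name is "scene" or "top"; returns (picture, depth): 384x512x3 uint8, red, green, blue; 384x512 float32, m along the optical axis (not along the pixel's ray), 0 where there is no reading.
- manip.camera_model(name): a dict with "vertical_fov" (degrees; the focal length in pixels is half the picture's height over the tangent of half this angle, whatever the lens; pixels are square), "cx", "cy" (the principal point, pixels), "k1" (the pictures are not rectified: a ray, as slopes to the right and down, at radius r is drawn at 1 + k1 r^2 times it, then the intrinsics apply), "position" and "attitude" of the camera in the world. Camera axes: x right, y down, z forward; pixel columns grow to the right and rows downward; lengths in m; the calibration is good to about 2 mm. A picture is of the moment at which its call begins. camera_model takes no time and is no camera call.
- manip.finish_job(): hands the job in, once; it reports no verdict.
The state is a dict: "clock": time; "joint_positions": joint angles; "joint_vel": joint speeds; "tau": joint torques, N m; "tcp_pos": TCP position; "tool_rot": TCP orientation; "wrist_force": force on the tool from outside, world axes, zero at the start; "torque": the same for the moment, N m; "finger_gap": finger opening in m.
Only numpy, scipy, OpenCV 4.12 (cv2) and the standard library are available. Lean on these libraries where they do the work, as an engineer would, in place of code of your own. Each camera call takes 0.05 s, during which the arm holds its last target.

## Working session

There is one attempt and no reset: what is moved stays moved. The work goes in short steps, Python scripts to look and compute and a tool call to move; the robot and the scene stay as the last step left them, time stands still between calls to the robot, and variables do not carry over. Pictures are saved under pics/ and viewed, and the job is handed in when it is done.

Besides the shell and the picture viewer there is one more tool, called after ">>>" as name(argument=value, ...) on one line, values as JSON. send_rows: Moves the arm, as the interface text tells. Its arguments: {"type":"object","properties":{"fingers":{"type":"array","items":{"type":"number"}},"slide":{"type":"array","items":{"type":"array","items":{"type":"number","minimum":-1,"maximum":1}}},"angular":{"type":"array","items":{"type":"array","items":{"type":"number","minimum":-1,"maximum":1}}}},"required":["fingers","slide","angular"]}

```bash
mkdir -p pics; ls; python3 - <<'E'
from workcell import manip
import cv2,numpy as np
print(manip.get_state(), manip.pinch_z)
for n in ("scene","top"):
    p,d=manip.read_camera(n); cv2.imwrite(f"pics/{n}0.png",p[:,:,::-1]); np.savez(f"{n}0.npz",p=p,d=d); print(n,manip.camera_model(n))
E
```

```text
pics
{'clock': 0.0, 'joint_positions': array([ 1.08469823e+00,  1.81559206e-01,  1.60798236e+00,  4.05415362e-06,
        1.35381162e+00, -2.06298947e-01]), 'joint_vel': array([ 0.00067911, -0.00037217,  0.0006896 , -0.00164297, -0.00109538,
       -0.00103759]), 'tau': array([-2.51728879e-04, -4.44849193e+01, -3.51336730e+01, -4.29338161e-04,
        9.06161964e-03,  3.23130894e-05]), 'tcp_pos': array([0.15851495, 0.55215225, 0.23038634]), 'tool_rot': array([ 1.39444050e-01,  9.90229560e-01, -8.27363932e-04, -3.00556029e-04]), 'wrist_force': array([0.38573829, 0.0966221 , 0.37296556]), 'torque': array([ 0.00814198, -0.00312097,  0.05205828]), 'finger_gap': 0.08537456752336667} -0.0187
scene {'vertical_fov': 49.039089718667206, 'cx': 253.20296823968636, 'cy': 185.90456171133147, 'k1': 0.03523872228172913, 'position': array([ 0.00459716, -0.13509321,  0.66142638]), 'attitude': array([ 0.8018523 , -0.4504507 ,  0.19003242, -0.34353273])}
top {'vertical_fov': 54.4491666618101, 'cx': 256.92014793486146, 'cy': 190.89652017514726, 'k1': -0.09899820125822675, 'position': array([0.45932225, 0.22551515, 0.91057679]), 'attitude': array([-0.69642776,  0.71544944, -0.04084883,  0.03810314])}
```

View pics/scene0.png

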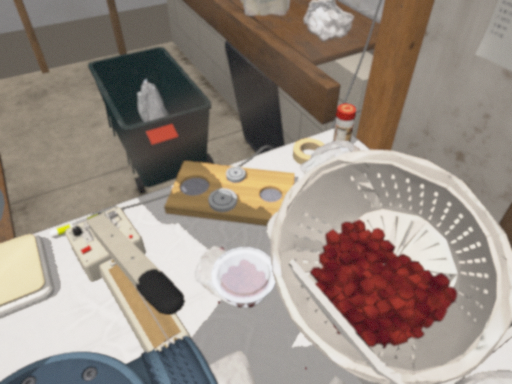

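View pics/top0.png

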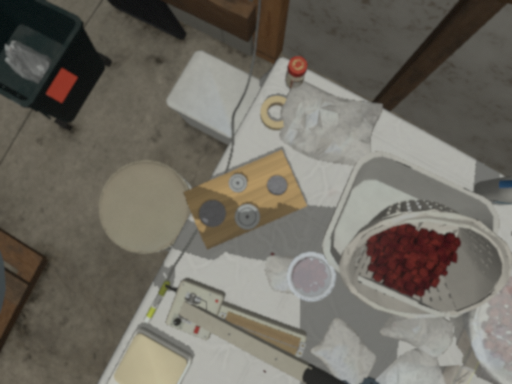

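```bash
cat > h.py <<'E'
import numpy as np,cv2
from scipy.spatial.transform import Rotation as R
from workcell import manip
def cam(n):
    m=manip.camera_model(n); f=192/np.tan(np.radians(m['vertical_fov']/2)); return m,f,R.from_quat(m['attitude']).as_matrix()
def proj(n,P):
    m,f,A=cam(n); c=(np.atleast_2d(P)-m['position'])@A; s=c[:,:2]/c[:,2:]; r2=(s**2).sum(1,keepdims=True)
    return s*(1+m['k1']*r2)*f+[m['cx'],m['cy']]
def ray(n,uv,z):
    m,f,A=cam(n); d=(np.atleast_2d(uv).astype(float)-[m['cx'],m['cy']])/f; s=d.copy()
    for _ in range(20): s=d/(1+m['k1']*(s**2).sum(1,keepdims=True))
    w=np.c_[s,np.ones(len(s))]@A.T; t=(z-m['position'][2])/w[:,2:]
    return m['position']+w*t
E
python3 - <<'E'
from h import *
for n in("scene","top"):
    print(n,proj(n,[[0.159,.553,.231],[.159,.553,.4],[0,0,0],[.3,0,0],[0,.3,0],[.5,.3,0]]).round())
    d=np.load(n+"0.npz"); im=cv2.resize(d['p'][:,:,::-1],None,fx=1,fy=1)
    x0,y0,x1,y1=(150,130,330,240) if n=="scene" else (170,80,330,260)
    c=im[y0:y1,x0:x1]; cv2.imwrite(f"pics/{n}0c.png",cv2.resize(c,None,fx=4 if n=="scene" else 3.3,fy=4 if n=="scene" else 3.3,interpolation=cv2.INTER_CUBIC))
for n,uv in(("scene",[[236,172],[222,199],[194,185],[270,193]]),("top",[[238,182],[247,215],[212,212],[277,184]])): print(ray(n,uv,.034).round(3))
E
```

```text
scene [[ -78.  168.]
 [-156.   65.]
 [ 155.  555.]
 [ 279.  342.]
 [  -4.  411.]
 [ 204.  199.]]
top [[ 81. 401.]
 [ 30. 449.]
 [355. 420.]
 [351. 296.]
 [230. 425.]
 [225. 217.]]
[[0.58  0.266 0.034]
 [0.494 0.244 0.034]
 [0.498 0.32  0.034]
 [0.562 0.168 0.034]]
[[0.58  0.265 0.034]
 [0.501 0.246 0.034]
 [0.511 0.328 0.034]
 [0.573 0.173 0.034]]
```

View pics/top0c.png

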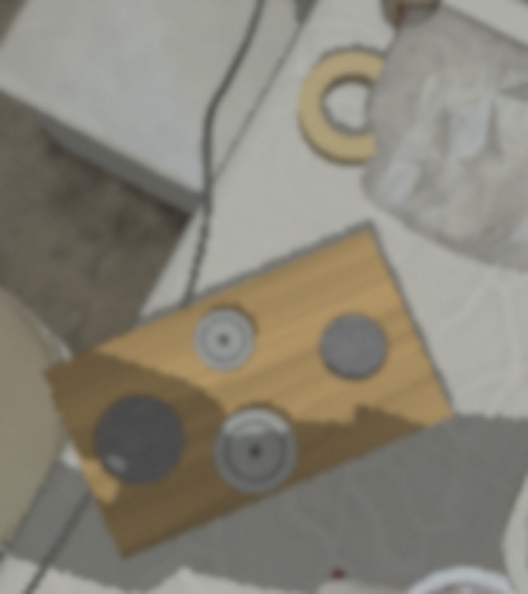

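View pics/scene0c.png

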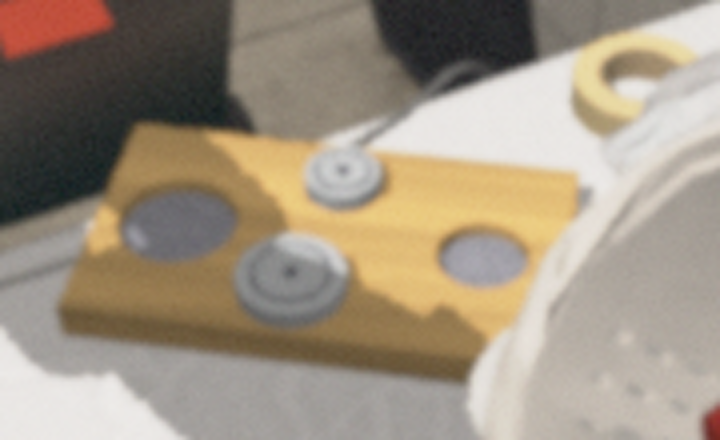

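```bash
cat >> h.py <<'E'
def holes(n,p,tag):
    K=4; im=cv2.resize(p,None,fx=K,fy=K,interpolation=cv2.INTER_CUBIC); lab=cv2.cvtColor(im,cv2.COLOR_RGB2LAB).astype(int)
    m=((lab[...,2]-128)>14).astype(np.uint8)
    cs,h=cv2.findContours(m,cv2.RETR_CCOMP,cv2.CHAIN_APPROX_NONE)
    vis=np.ascontiguousarray(im[:,:,::-1]); out=[]
    for c,hh in zip(cs,h[0]):
        a=cv2.contourArea(c)/K/K
        uv=(c[:,0]+.5)/K-.5; ctr=uv.mean(0)
        q=ray(n,ctr,.022)[0]
        if a<100 or np.hypot(q[0]-.54,q[1]-.25)>.16: continue
        z=.022
        w=ray(n,uv,z)[:,:2].astype(np.float32)
        if hh[3]<0:
            r=cv2.minAreaRect(w*1000); out.append(('block',r))
        else:
            e=cv2.fitEllipse(w*1000); out.append(('hole',ctr.round(1),e))
        cv2.drawContours(vis,[c],-1,(0,0,255),1)
    return out,vis
E
python3 - <<'E'
from h import *
for n,(x0,y0,x1,y1) in(("scene",(150,130,330,240)),("top",(170,130,330,260))):
    o,v=holes(n,np.load(n+"0.npz")['p'],'0'); print(n); [print(x) for x in o]
    cv2.imwrite(f"pics/{n}0m.png",v[y0*4:y1*4,x0*4:x1*4])
E
```

```text
scene
('block', ((535.2474365234375, 249.28045654296875), (170.36181640625, 265.0462341308594), 21.77581787109375))
('hole', array([270.2, 194.6]), ((568.5446166992188, 170.76905822753906), (41.263389587402344, 46.96089172363281), 21.30657958984375))
('hole', array([222.3, 199.9]), ((502.6308288574219, 250.32785034179688), (62.776859283447266, 73.18916320800781), 130.8072967529297))
('hole', array([194.2, 186.1]), ((505.3308410644531, 326.8324890136719), (59.30405044555664, 64.33592987060547), 42.40596008300781))
top
('block', ((541.8504638671875, 251.369140625), (150.15701293945312, 262.537109375), 21.70643424987793))
('hole', array([212.1, 213.1]), ((508.8683776855469, 329.032470703125), (68.27159881591797, 69.54830169677734), 137.2779541015625))
('hole', array([276.8, 184.7]), ((572.49267578125, 172.73397827148438), (48.81652069091797, 50.002193450927734), 169.972900390625))
('hole', array([237.5, 182.1]), ((581.20458984375, 266.7476501464844), (45.84877014160156, 48.01185607910156), 76.53752136230469))
```

View pics/top0m.png

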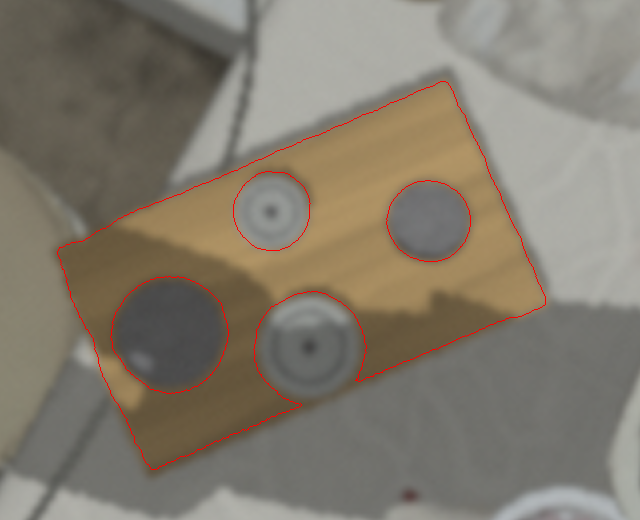

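View pics/scene0m.png

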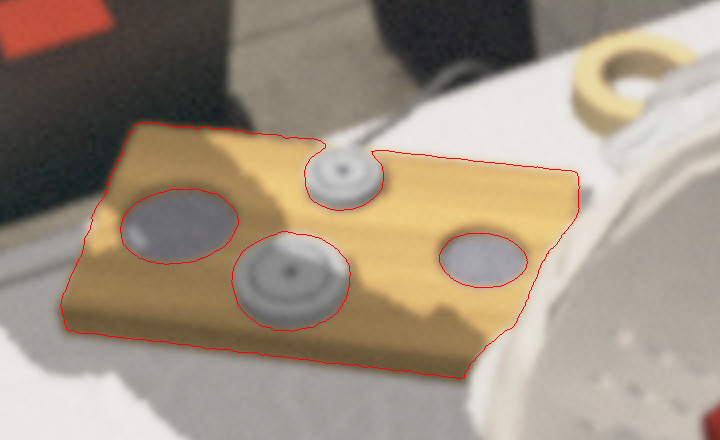

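```bash
python3 - <<'E'
from h import *
print("top dots",ray("top",[[238.2,182.7],[247.3,216.6]],.034).round(4)); print("scene",ray("scene",[[235.5,172.75],[222.75,198]],.034).round(4))
d=np.load("top0.npz")['d']; m,f,A=cam("top")
vv,uu=np.mgrid[0:384,0:512]; uv=np.c_[uu.ravel(),vv.ravel()]
w=ray("top",uv,0.)-m['position']; zc=w@A[:,2]; P=m['position']+w*(d.ravel()/zc)[:,None]
ok=d.ravel()>0; P=P[ok]
xs=np.arange(.1,.9,.05); ys=np.arange(-.15,.6,.05)
print("y\\x",xs.round(2))
for y in ys[::-1]:
    print(round(y,2),[int(1000*np.percentile(q,98)) if len(q:=P[(abs(P[:,0]-x)<.025)&(abs(P[:,1]-y)<.025)][:,2]) else -9 for x in xs])
k=lambda a,b:np.median(P[(np.hypot(P[:,0]-a,P[:,1]-b)<.012)][:,2])
print("z small,large,recL,recS,block",k(.58,.265),k(.5,.246),k(.509,.329),k(.5725,.173),k(.54,.25))
E
```

```text
top dots [[0.5783 0.2646 0.034 ]
 [0.4975 0.245  0.034 ]]
scene [[0.5774 0.2652 0.034 ]
 [0.4975 0.2447 0.034 ]]
y\x [0.1  0.15 0.2  0.25 0.3  0.35 0.4  0.45 0.5  0.55 0.6  0.65 0.7  0.75
 0.8  0.85]
0.55 [32, 32, 31, 2, -9, -9, -365, -358, -358, -358, -359, -359, -362, -810, -809, -814]
0.5 [32, 32, 33, 30, 19, 2, -9, -362, -359, -358, -358, -360, -365, -810, -811, -809]
0.45 [32, 33, 32, 57, 52, 24, 11, 0, -363, -362, -362, -365, -812, -809, -810, -812]
0.4 [31, 32, 30, 82, 89, 58, 9, 8, 23, 24, -9, -9, -9, -811, -811, -534]
0.35 [3, 3, 47, 115, 110, 80, 3, 23, 24, 24, 24, -9, -9, -9, -9, -523]
0.3 [3, 3, 3, 141, 119, 48, 3, 24, 25, 33, 35, 10, 11, 4, -41, -522]
0.25 [2, 3, 170, 166, 42, 3, 3, 33, 37, 36, 35, 21, 3, 2, 0, -98]
0.2 [2, 3, 193, 186, 12, 20, 16, 3, 34, 24, 24, 24, 23, 25, 25, 2]
0.15 [2, 33, 222, 174, 48, 53, 52, 3, 24, 24, 24, 26, 39, 42, 104, 107]
0.1 [-9, 17, 236, 10, 53, 54, 137, 137, 22, 23, 3, 36, 38, 47, 106, 108]
0.05 [15, 25, 27, 16, 47, 166, 213, 251, 138, 137, 24, 56, 53, 49, 42, 2]
0.0 [17, 23, 25, 15, 129, 141, 148, 278, 283, 136, 137, 57, 55, 41, 35, 2]
-0.05 [24, 14, 16, 3, 137, 138, 135, 289, 297, 12, 137, 102, 51, 39, 17, -9]
-0.1 [35, 28, 44, 114, 137, 130, 137, 302, 302, 95, 137, 2, 3, 31, 11, -9]
-0.15 [44, 27, 50, 136, 140, 140, 137, 303, 253, 137, 137, 3, 3, 2, -9, -9]
z small,large,recL,recS,block 0.03446752359110117 0.03413943611540304 0.012248952812953462 0.012171828837555076 0.021477565119560782
```

```bash
cat >> h.py <<'E'
def plan(pos,yaw):
    s=manip.get_state(); R0=R.from_quat(s['tool_rot']); y=np.radians(yaw)
    x=np.array([np.cos(y),np.sin(y),0]); z=np.array([0,0,-1.]); Rt=R.from_matrix(np.c_[x,np.cross(z,x),z])
    print("slide",(R0.inv().apply(np.array(pos)-s['tcp_pos'])/.3).round(4),"ang",((R0.inv()*Rt).as_rotvec()/np.pi).round(4), "tcp",s['tcp_pos'].round(4),"f",s['wrist_force'].round(1),"gap",round(s['finger_gap'],4),"t",round(s['clock'],2))
E
python3 - <<'E'
from h import *
plan([.325,.373,.231],124); plan([.4907,.1934,.231],82.4)
E
```

```text
slide [-0.6983 -0.4209 -0.0013] ang [-5.00e-04  1.00e-04  2.22e-01] tcp [0.1585 0.5522 0.2305] f [ 0.3 -0.1 -0.3] gap 0.0855 t 0.1
slide [-1.3944e+00 -8.4370e-01 -9.0000e-04] ang [-5.000e-04  3.000e-04  4.532e-01] tcp [0.1585 0.5522 0.2305] f [ 0.3 -0.1 -0.3] gap 0.0855 t 0.1
```

>>> send_rows(fingers=[0.65,0.65,0.65,0.65,0.65,0.65,0.65,0.65], slide=[[-0.1,-0.06,0],[-0.2,-0.12,0],[-0.3,-0.18,0],[-0.4,-0.24,0],[-0.5,-0.3,0],[-0.6,-0.36,0],[-0.7,-0.42,0],[-0.7,-0.42,0]], angular=[[0,0,0.03],[0,0,0.06],[0,0,0.09],[0,0,0.12],[0,0,0.15],[0,0,0.18],[0,0,0.21],[0,0,0.22]])

```text
clock: 0.77
tcp_pos: [0.3294, 0.3697, 0.231]
tool_rot: [0.471, 0.882, -0.001, 0.001]
wrist_force: [0.3, 0.9, 0.5]
finger_gap: 0.0301
```

```bash
python3 - <<'E'
from h import *
plan([.4907,.1934,.231],82.4)
E
```

```text
slide [-0.7875  0.1198  0.002 ] ang [0.0003 0.0007 0.2301] tcp [0.3294 0.3697 0.231 ] f [0.3 0.9 0.5] gap 0.0301 t 0.77
```

>>> send_rows(fingers=[0.65,0.65,0.65,0.65,0.65,0.65,0.65,0.65], slide=[[-0.11,0.02,0],[-0.22,0.035,0],[-0.34,0.05,0],[-0.46,0.07,0],[-0.58,0.09,0],[-0.7,0.11,0],[-0.7875,0.12,0],[-0.7875,0.12,0]], angular=[[0,0,0.03],[0,0,0.06],[0,0,0.09],[0,0,0.12],[0,0,0.15],[0,0,0.18],[0,0,0.21],[0,0,0.23]])

```text
clock: 1.43
tcp_pos: [0.4918, 0.195, 0.2309]
tool_rot: [0.752, 0.659, -0.0, 0.001]
wrist_force: [-0.6, 0.9, 0.4]
finger_gap: 0.0298
```

```bash
python3 - <<'E'
from h import *
plan([.4907,.1934,.04],82.4);plan([.4907,.1934,.023],82.4)
p,d=manip.read_camera("scene"); cv2.imwrite("pics/s1.png",p[:,:,::-1])
E
```

```text
slide [-0.0049 -0.0035  0.6365] ang [0.0003 0.0004 0.0002] tcp [0.4918 0.195  0.2309] f [-0.6  0.9  0.4] gap 0.0298 t 1.43
slide [-0.0048 -0.0036  0.6931] ang [0.0003 0.0004 0.0002] tcp [0.4918 0.195  0.2309] f [-0.6  0.9  0.4] gap 0.0298 t 1.43
```

View pics/s1.png

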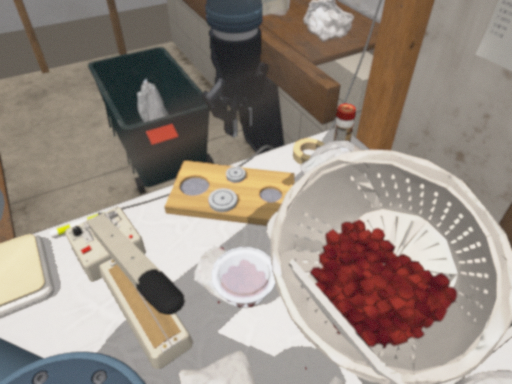

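The gripper (about pixel 235,90) hangs free over the block; both discs are where I measured them. Descending.

>>> send_rows(fingers=[0.65,0.65,0.65,0.65,0.65,0.65,0.65,0.65], slide=[[-0.002,-0.002,0.1],[-0.004,-0.004,0.2],[-0.004,-0.004,0.3],[-0.004,-0.004,0.4],[-0.004,-0.004,0.5],[-0.004,-0.004,0.57],[-0.004,-0.004,0.62],[-0.004,-0.004,0.636]], angular=[[0,0,0],[0,0,0],[0,0,0],[0,0,0],[0,0,0],[0,0,0],[0,0,0],[0,0,0]])

```text
clock: 2.15
tcp_pos: [0.4846, 0.1979, 0.0374]
tool_rot: [0.748, 0.663, -0.002, -0.002]
wrist_force: [-0.1, 0.4, -0.8]
finger_gap: 0.0297
```

```bash
python3 - <<'E'
from h import *
plan([.4907,.1934,.024],82.4)
for i in("scene","top"):
    p,d=manip.read_camera(i); cv2.imwrite(f"pics/{i}2.png",cv2.resize(p[100:260,150:340,::-1],None,fx=4,fy=3.7))
E
```

```text
slide [-0.0125  0.0222  0.0446] ang [-0.0018  0.0005  0.0038] tcp [0.4846 0.1979 0.0374] f [-0.1  0.4 -0.8] gap 0.0297 t 2.15
```

View pics/scene2.png

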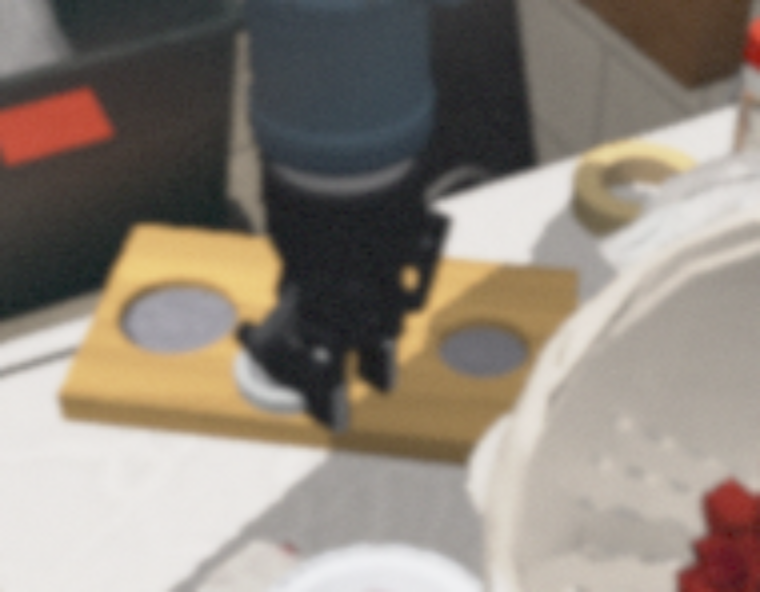

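View pics/top2.png

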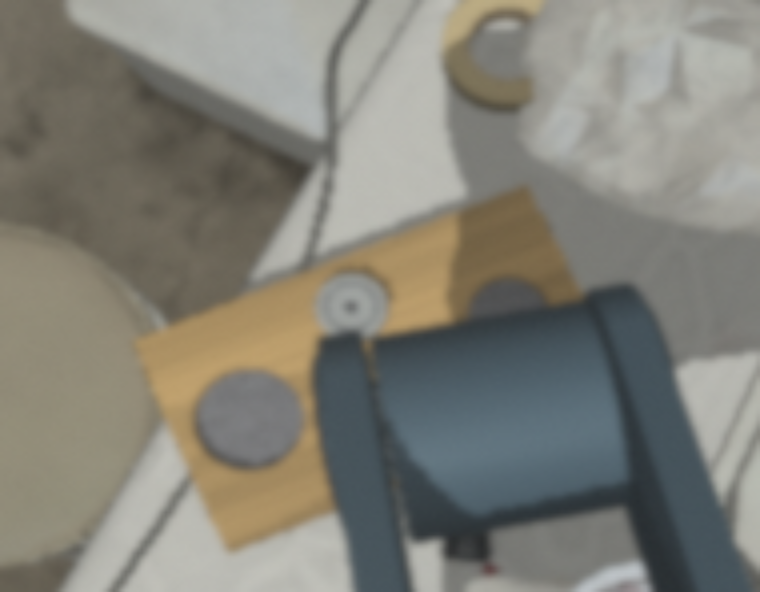

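```bash
python3 - <<'E'
from h import *
plan([.4907,.1934,.023],82.4)
E
```

```text
slide [-0.0137  0.0166  0.0551] ang [-0.0008  0.0002  0.0036] tcp [0.4863 0.1981 0.0395] f [ 0.3 -0.2 -0.5] gap 0.0297 t 2.25
```

>>> send_rows(fingers=[0.65,0.65,0.65,0.65], slide=[[-0.014,0.017,0.02],[-0.014,0.017,0.05],[-0.014,0.017,0.055],[-0.014,0.017,0.055]], angular=[[0,0,0.003],[0,0,0.003],[0,0,0.003],[0,0,0.003]])

```text
clock: 2.58
tcp_pos: [0.4919, 0.1929, 0.0237]
tool_rot: [0.752, 0.659, -0.0, -0.0]
wrist_force: [0.4, -0.2, 0.2]
finger_gap: 0.0296
```

```bash
python3 - <<'E'
from h import *
plan([.4907,.1934,.023],82.4)
plan([.5087-.131*.037,.3295-.991*.037,.0235],82.4)
E
```

```text
slide [ 0.0013 -0.0043  0.0023] ang [-0.0002  0.      0.0001] tcp [0.4919 0.1929 0.0237] f [ 0.4 -0.2  0.2] gap 0.0296 t 2.58
slide [ 0.3356 -0.0045  0.0006] ang [-0.0002  0.      0.0001] tcp [0.4919 0.1929 0.0237] f [ 0.4 -0.2  0.2] gap 0.0296 t 2.58
```

>>> send_rows(fingers=[0.65,0.65,0.65,0.65,0.65,0.65,0.65,0.65], slide=[[0.02,-0.004,0],[0.04,-0.004,0],[0.06,-0.004,0],[0.08,-0.004,0],[0.1,-0.004,0],[0.12,-0.004,0],[0.14,-0.004,0],[0.16,-0.004,0]], angular=[[0,0,0],[0,0,0],[0,0,0],[0,0,0],[0,0,0],[0,0,0],[0,0,0],[0,0,0]])

```text
clock: 3.25
tcp_pos: [0.4974, 0.2414, 0.0241]
tool_rot: [0.752, 0.659, -0.0, 0.0]
wrist_force: [-0.5, -2.8, 2.0]
finger_gap: 0.03
```

```bash
python3 - <<'E'
from h import *
plan([.5087-.131*.037,.3295-.991*.037,.0235],82.4)
for i in("scene",):
    p,d=manip.read_camera(i); cv2.imwrite(f"pics/{i}3.png",cv2.resize(p[100:260,150:340,::-1],None,fx=4,fy=3.7))
plan([.5087-.131*.037,.3295-.991*.037,.0235],82.4)
E
```

```text
slide [ 0.1728 -0.0012  0.002 ] ang [0.0001 0.0001 0.0002] tcp [0.4974 0.2414 0.0241] f [-0.5 -2.8  2. ] gap 0.03 t 3.25
slide [ 0.1695 -0.0013  0.0024] ang [ 0.0002 -0.0003  0.0003] tcp [0.4976 0.2424 0.0242] f [-0.8 -0.2  0.5] gap 0.0298 t 3.3
```

View pics/scene3.png

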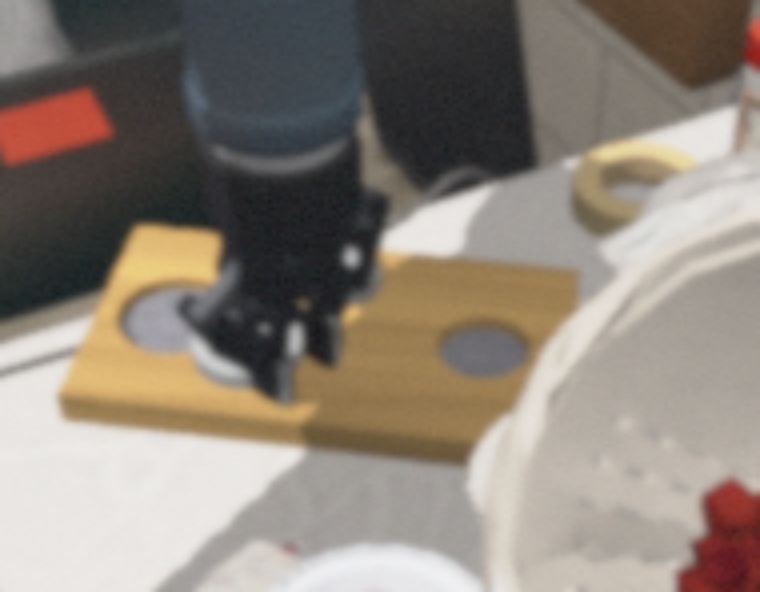

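The large disc moved with the fingers, toward the large recess (crop pixel 240,360). Continuing.

>>> send_rows(fingers=[0.65,0.65,0.65,0.65,0.65,0.65,0.65,0.65], slide=[[0.02,0,0],[0.04,0,0],[0.06,0,0],[0.08,0,0],[0.1,0,0],[0.12,0,0],[0.14,0,0],[0.155,0,0]], angular=[[0,0,0],[0,0,0],[0,0,0],[0,0,0],[0,0,0],[0,0,0],[0,0,0],[0,0,0]])

```text
clock: 3.97
tcp_pos: [0.5035, 0.2878, 0.024]
tool_rot: [0.752, 0.659, 0.0, -0.0]
wrist_force: [0.3, 0.6, 0.2]
finger_gap: 0.0301
```

```bash
python3 - <<'E'
from h import *
for i in("scene","top"):
    p,d=manip.read_camera(i); cv2.imwrite(f"pics/{i}4.png",cv2.resize(p[100:260,150:340,::-1],None,fx=4,fy=3.7))
plan([.5087-.131*.037,.3295-.991*.037,.0235],82.4)
E
```

```text
slide [ 0.0163 -0.0007  0.0014] ang [ 0.0001 -0.0003  0.0004] tcp [0.5034 0.288  0.0239] f [ 0.3  0.1 -0.2] gap 0.0297 t 4.07
```

View pics/scene4.png

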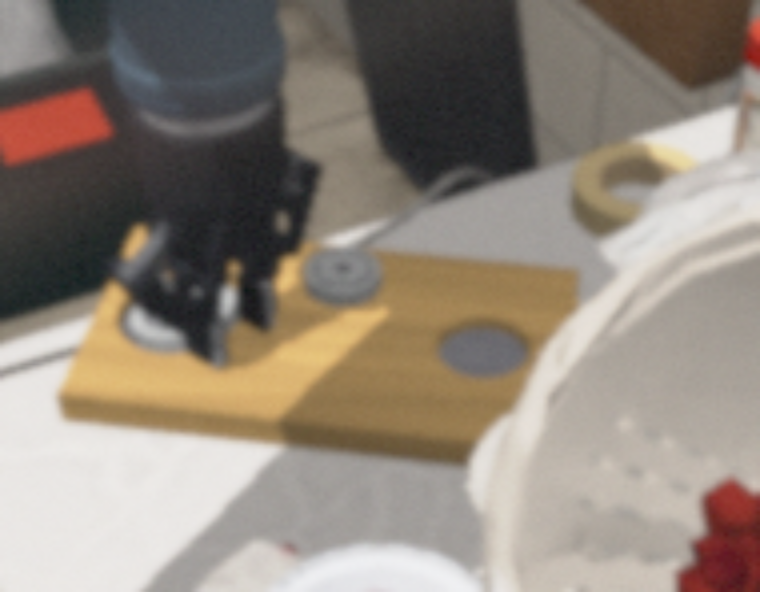

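View pics/top4.png

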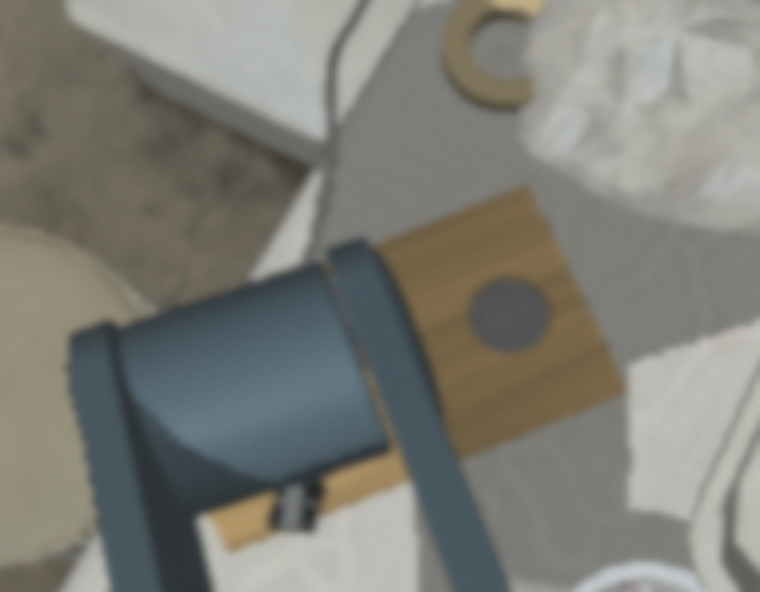

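>>> send_rows(fingers=[0.65,0.65,0.65,0.65,0.65,0.65], slide=[[-0.01,0,-0.05],[-0.02,0,-0.17],[-0.02,0,-0.3],[-0.02,0,-0.43],[-0.02,0,-0.5],[-0.02,0,-0.5]], angular=[[0,0,0],[0,0,0],[0,0,0],[0,0,0],[0,0,0],[0,0,0]])

```text
clock: 4.57
tcp_pos: [0.5061, 0.2823, 0.1805]
tool_rot: [0.752, 0.659, 0.005, 0.002]
wrist_force: [0.3, 1.0, -0.7]
finger_gap: 0.0299
```

```bash
python3 - <<'E'
from h import *
p,d=manip.read_camera("scene"); cv2.imwrite("pics/scene5.png",cv2.resize(p[100:260,150:340,::-1],None,fx=4,fy=3.7)); np.savez("scene5.npz",p=p,d=d)
plan([.5809,.317,.17],86.8)
print(np.unravel_index(0,(1,1)))
E
```

```text
slide [0.1498 0.2366 0.0267] ang [ 0.002  -0.001  -0.0243] tcp [0.5046 0.2818 0.1774] f [-0.1 -0.4 -0.3] gap 0.0299 t 4.62
(np.int64(0), np.int64(0))
```

View pics/scene5.png

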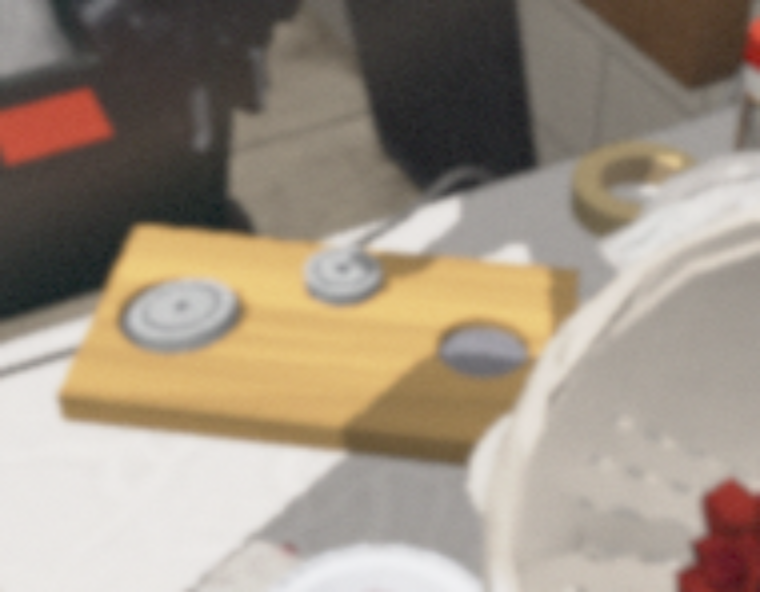

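```bash
cat >> h.py <<'E'
def cloud(n,d):
    m,f,A=cam(n); vv,uu=np.mgrid[0:384,0:512]; w=ray(n,np.c_[uu.ravel(),vv.ravel()],0.)-m['position']
    P=m['position']+w*(d.ravel()/(w@A[:,2]))[:,None]; return P[d.ravel()>0]
def tilt(n,d,c,r):
    P=cloud(n,d); q=P[np.hypot(P[:,0]-c[0],P[:,1]-c[1])<r]; X=np.c_[q[:,:2]-c,np.ones(len(q))]
    s=np.linalg.lstsq(X,q[:,2],rcond=None)[0]; print(n,len(q),"slopes",s[:2].round(3),"z",s[2].round(4),"sd",(q[:,2]-X@s).std().round(4))
E
python3 - <<'E'
from h import *
d=np.load("scene5.npz")['d']
tilt("scene",d,np.array([.5087,.3295]),.024)
tilt("scene",d,np.array([.578,.265]),.016)
tilt("scene",d,np.array([.54,.23]),.02)
E
```

```text
scene 213 slopes [-0.011 -0.195] z 0.0299 sd 0.0017
scene 134 slopes [-6.628 -0.41 ] z 0.0654 sd 0.0771
scene 184 slopes [0.003 0.011] z 0.0228 sd 0.0012
```

The large disc sits in its recess but is tilted (near side up on the rim, about 11° by depth), because I stopped about 5 mm short. I'll push a little further.

```bash
python3 - <<'E'
from h import *
plan([.5034-.131*.006,.288-.991*.006,.024],82.4)
E
```

```text
slide [-0.0016 -0.0097  0.5114] ang [ 0.0019 -0.001   0.0002] tcp [0.5046 0.2818 0.1774] f [-0.1 -0.4 -0.3] gap 0.0299 t 4.62
```

>>> send_rows(fingers=[0.65,0.65,0.65,0.65,0.65,0.65,0.65], slide=[[-0.01,-0.004,0.12],[-0.01,-0.004,0.24],[-0.01,-0.004,0.36],[-0.01,-0.004,0.44],[-0.01,-0.004,0.49],[-0.01,-0.004,0.5],[-0.01,-0.004,0.5]], angular=[[0,0,0],[0,0,0],[0,0,0],[0,0,0],[0,0,0],[0,0,0],[0,0,0]])

```text
clock: 5.2
tcp_pos: [0.4994, 0.2777, 0.0219]
tool_rot: [0.752, 0.659, -0.002, -0.001]
wrist_force: [-0.9, 0.9, 0.5]
finger_gap: 0.0295
```

```bash
python3 - <<'E'
from h import *
plan([.5087-.131*.037,.3295-.991*.037,.024],82.4)
E
```

```text
slide [ 0.0521  0.0082 -0.0069] ang [-0.0012  0.0005  0.0001] tcp [0.4994 0.2777 0.0219] f [-0.9  0.9  0.5] gap 0.0295 t 5.2
```

>>> send_rows(fingers=[0.65,0.65,0.65,0.65,0.65,0.65,0.65,0.65], slide=[[0.01,0.003,0],[0.02,0.003,0],[0.03,0.003,0],[0.035,0.003,0],[0.04,0.003,0],[0.045,0.003,0],[0.05,0.003,0],[0.05,0.003,0]], angular=[[0,0,0],[0,0,0],[0,0,0],[0,0,0],[0,0,0],[0,0,0],[0,0,0],[0,0,0]])

```text
clock: 5.87
tcp_pos: [0.504, 0.2932, 0.0241]
tool_rot: [0.752, 0.659, 0.0, -0.0]
wrist_force: [0.8, -0.2, 0.2]
finger_gap: 0.0299
```

```bash
python3 - <<'E'
from h import *
plan([.5087-.131*.037,.3295-.991*.037,.024],82.4)
p,d=manip.read_camera("scene"); cv2.imwrite("pics/scene6.png",cv2.resize(p[100:260,150:340,::-1],None,fx=4,fy=3.7))
plan([.5087-.131*.037,.3295-.991*.037,.024],82.4)
E
```

```text
slide [-0.0014 -0.0002  0.0004] ang [ 0.0001 -0.0001  0.0002] tcp [0.504  0.2932 0.0241] f [ 0.8 -0.2  0.2] gap 0.0299 t 5.87
slide [-0.0009 -0.0002  0.0004] ang [ 0.0001 -0.0001  0.0002] tcp [0.5039 0.2931 0.0241] f [-0.9  0.1 -0.4] gap 0.0298 t 5.92
```

View pics/scene6.png

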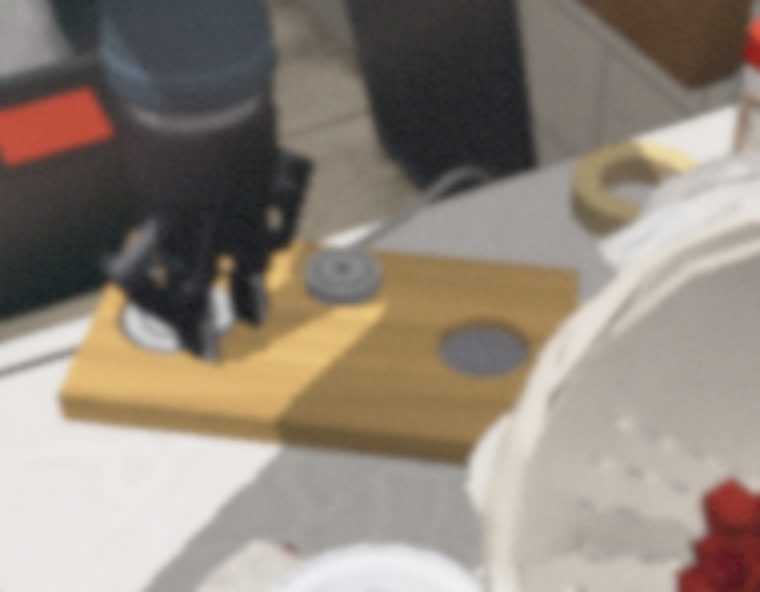

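>>> send_rows(fingers=[0.65,0.65,0.65,0.65,0.65,0.65,0.65,0.65], slide=[[0.005,0,0],[0.008,0,0],[0.008,0,0],[-0.01,0,-0.05],[-0.02,0,-0.17],[-0.02,0,-0.3],[-0.02,0,-0.43],[-0.02,0,-0.5]], angular=[[0,0,0],[0,0,0],[0,0,0],[0,0,0],[0,0,0],[0,0,0],[0,0,0],[0,0,0]])

```text
clock: 6.58
tcp_pos: [0.505, 0.2875, 0.1791]
tool_rot: [0.752, 0.659, 0.003, 0.001]
wrist_force: [0.8, 0.6, 0.7]
finger_gap: 0.0298
```

```bash
python3 - <<'E'
from h import *
p,d=manip.read_camera("scene"); cv2.imwrite("pics/scene7.png",cv2.resize(p[100:260,150:340,::-1],None,fx=4,fy=3.7)); np.savez("scene7.npz",p=p,d=d)
tilt("scene",d,np.array([.5087,.3295]),.024)
plan([.5809,.317,.17],86.8)
E
```

```text
scene 256 slopes [-0.158 -0.078] z 0.0262 sd 0.0203
slide [0.1273 0.2316 0.0448] ang [ 0.0034 -0.0015 -0.0242] tcp [0.5069 0.2883 0.1825] f [2.  1.2 3.4] gap 0.0299 t 6.63
```

View pics/scene7.png

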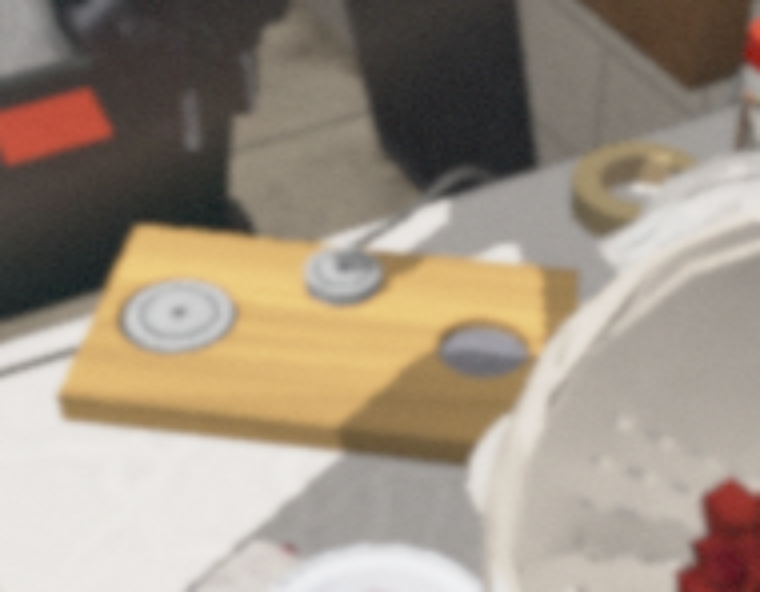

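Large disc now lies flat and centred in its recess (crop pixel 178,314). On to the small disc.

>>> send_rows(fingers=[0.65,0.65,0.65,0.65,0.65,0.65], slide=[[0.05,0.08,0],[0.1,0.16,0],[0.127,0.232,0],[0.127,0.232,0],[0.127,0.232,0],[0.127,0.232,0]], angular=[[0,0,-0.01],[0,0,-0.02],[0,0,-0.024],[0,0,-0.024],[0,0,-0.024],[0,0,-0.024]])

```text
clock: 7.13
tcp_pos: [0.5762, 0.3153, 0.1731]
tool_rot: [0.727, 0.687, -0.001, -0.0]
wrist_force: [0.4, 0.7, -0.3]
finger_gap: 0.0299
```

```bash
python3 - <<'E'
from h import *
plan([.5809,.317,.024],86.8)
p,d=manip.read_camera("scene"); np.savez("scene8.npz",p=p,d=d)
tilt("scene",d,np.array([.5087,.3295]),.024)
p,d=manip.read_camera("top"); cv2.imwrite("pics/top8.png",p[:,:,::-1])
E
```

```text
slide [0.007  0.0163 0.497 ] ang [-0.0006  0.0002 -0.0004] tcp [0.5762 0.3153 0.1731] f [ 0.4  0.7 -0.3] gap 0.0299 t 7.13
scene 469 slopes [ 4.08  -3.971] z 0.0973 sd 0.0968
```

>>> send_rows(fingers=[0.65,0.65,0.65,0.65,0.65,0.65,0.65], slide=[[0.008,0.016,0.1],[0.008,0.016,0.22],[0.008,0.016,0.34],[0.008,0.016,0.42],[0.008,0.016,0.46],[0.008,0.016,0.46],[0.008,0.016,0.46]], angular=[[0,0,0],[0,0,0],[0,0,0],[0,0,0],[0,0,0],[0,0,0],[0,0,0]])

```text
clock: 7.82
tcp_pos: [0.582, 0.3177, 0.0366]
tool_rot: [0.727, 0.687, 0.0, 0.0]
wrist_force: [-0.2, -0.3, 0.9]
finger_gap: 0.0298
```

```bash
python3 - <<'E'
from h import *
p,d=manip.read_camera("scene"); cv2.imwrite("pics/scene9.png",cv2.resize(p[100:260,150:340,::-1],None,fx=4,fy=3.7))
p,d=manip.read_camera("top");
plan([.5809,.317,.024],86.8)
E
```

```text
slide [-0.0049 -0.0092  0.0489] ang [ 0.0012 -0.0005 -0.0002] tcp [0.5837 0.3183 0.0387] f [0.  0.2 1.5] gap 0.0297 t 7.92
```

View pics/scene9.png

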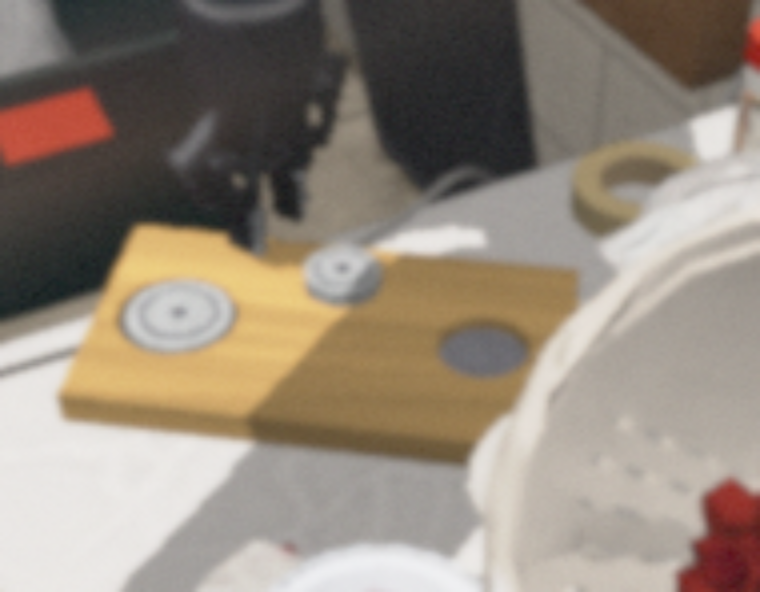

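>>> send_rows(fingers=[0.65,0.65,0.65,0.65,0.65], slide=[[-0.004,-0.008,0.02],[-0.004,-0.008,0.04],[-0.004,-0.008,0.047],[-0.004,-0.008,0.047],[-0.004,-0.008,0.047]], angular=[[0,0,0],[0,0,0],[0,0,0],[0,0,0],[0,0,0]])

```text
clock: 8.33
tcp_pos: [0.5795, 0.3166, 0.0219]
tool_rot: [0.727, 0.687, -0.0, 0.0]
wrist_force: [0.7, 0.2, 0.6]
finger_gap: 0.03
```

```bash
python3 - <<'E'
from h import *
plan([.578+.056*.0371,.2649+.998*.0371,.024],86.8)
plan([.5728+.056*.0271,.1722+.998*.0271,.024],86.8)
E
```

```text
slide [-0.0486  0.0045 -0.007 ] ang [-0.      0.     -0.0003] tcp [0.5795 0.3166 0.0219] f [0.7 0.2 0.6] gap 0.03 t 8.33
slide [-0.3914  0.0048 -0.007 ] ang [-0.      0.     -0.0003] tcp [0.5795 0.3166 0.0219] f [0.7 0.2 0.6] gap 0.03 t 8.33
```

>>> send_rows(fingers=[0.65,0.65,0.65,0.65,0.65,0.65,0.65,0.65], slide=[[-0.02,0.005,-0.007],[-0.04,0.005,-0.007],[-0.06,0.005,-0.007],[-0.08,0.005,-0.007],[-0.1,0.005,-0.007],[-0.12,0.005,-0.007],[-0.14,0.005,-0.007],[-0.16,0.005,-0.007]], angular=[[0,0,0],[0,0,0],[0,0,0],[0,0,0],[0,0,0],[0,0,0],[0,0,0],[0,0,0]])

```text
clock: 9.0
tcp_pos: [0.5783, 0.2679, 0.024]
tool_rot: [0.727, 0.687, 0.0, -0.0]
wrist_force: [0.5, 0.3, -0.4]
finger_gap: 0.0299
```

```bash
python3 - <<'E'
from h import *
p,d=manip.read_camera("scene"); cv2.imwrite("pics/scene10.png",cv2.resize(p[100:260,150:340,::-1],None,fx=4,fy=3.7))
plan([.5728+.056*.0271,.1722+.998*.0271,.024],86.8)
E
```

```text
slide [-2.258e-01 -2.000e-04 -2.000e-04] ang [-0.0001  0.0002 -0.0005] tcp [0.5783 0.2669 0.0239] f [-0.3  0.1 -1. ] gap 0.03 t 9.05
```

View pics/scene10.png

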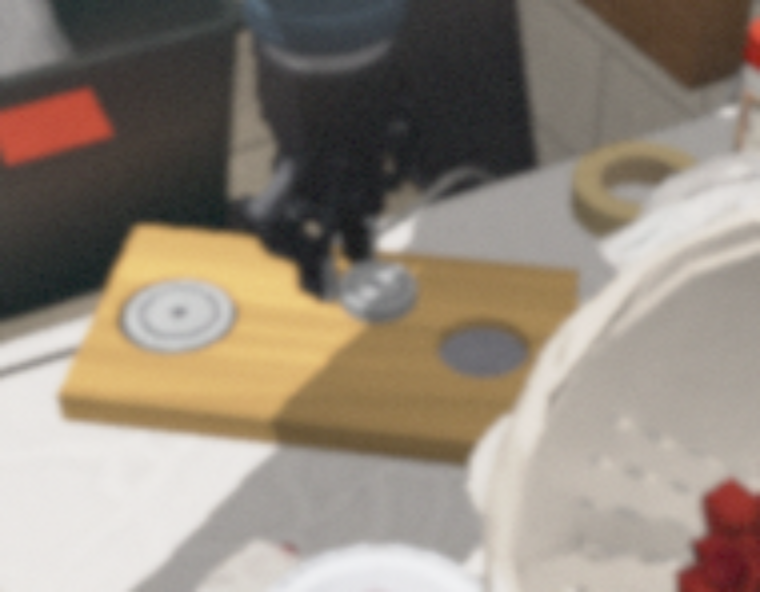

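The small disc (crop 378,290) is nestled between the fingertips, moving on line toward the small recess (483,348).

>>> send_rows(fingers=[0.65,0.65,0.65,0.65,0.65,0.65,0.65,0.65], slide=[[-0.02,0,0],[-0.04,0,0],[-0.06,0,0],[-0.08,0,0],[-0.1,0,0],[-0.12,0,0],[-0.135,0,0],[-0.15,0,0]], angular=[[0,0,0],[0,0,0],[0,0,0],[0,0,0],[0,0,0],[0,0,0],[0,0,0],[0,0,0]])

```text
clock: 9.72
tcp_pos: [0.5758, 0.2231, 0.024]
tool_rot: [0.727, 0.687, 0.0, -0.0]
wrist_force: [-0.0, 0.2, 0.9]
finger_gap: 0.0296
```

```bash
python3 - <<'E'
from h import *
p,d=manip.read_camera("scene"); cv2.imwrite("pics/scene11.png",cv2.resize(p[100:260,150:340,::-1],None,fx=4,fy=3.7))
plan([.5728+.056*.0271,.1722+.998*.0271,.024],86.8)
E
```

```text
slide [-0.0773 -0.0003 -0.0001] ang [-0.0001  0.0001 -0.0004] tcp [0.5757 0.2224 0.0239] f [ 0.3 -0.5 -1.3] gap 0.0298 t 9.77
```

View pics/scene11.png

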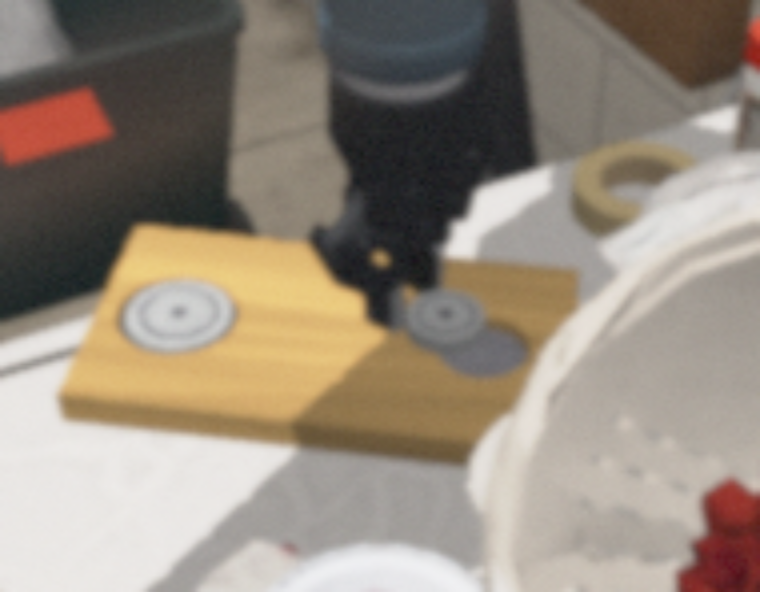

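>>> send_rows(fingers=[0.65,0.65,0.65,0.65,0.65,0.65,0.65,0.65], slide=[[-0.015,0,0],[-0.03,0,0],[-0.045,0,0],[-0.055,0,0],[-0.065,0,0],[-0.075,0,0],[-0.08,0,0],[-0.08,0,0]], angular=[[0,0,0],[0,0,0],[0,0,0],[0,0,0],[0,0,0],[0,0,0],[0,0,0],[0,0,0]])

```text
clock: 10.43
tcp_pos: [0.5743, 0.1992, 0.0238]
tool_rot: [0.727, 0.687, -0.0, -0.0]
wrist_force: [-0.4, 0.8, 0.4]
finger_gap: 0.03
```

```bash
python3 - <<'E'
from h import *
p,d=manip.read_camera("scene"); cv2.imwrite("pics/scene12.png",cv2.resize(p[100:260,150:340,::-1],None,fx=4,fy=3.7))
tilt("scene",d,np.array([.5728,.1722]),.017)
plan([.5728+.056*.0271,.1722+.998*.0271,.024],86.8)
E
```

```text
scene 819 slopes [-2.127 -6.231] z 0.1461 sd 0.0721
slide [-0.0007 -0.0001 -0.0004] ang [-0.0001  0.     -0.0004] tcp [0.5743 0.1995 0.0239] f [ 0.3  0.6 -0.1] gap 0.0301 t 10.48
```

View pics/scene12.png

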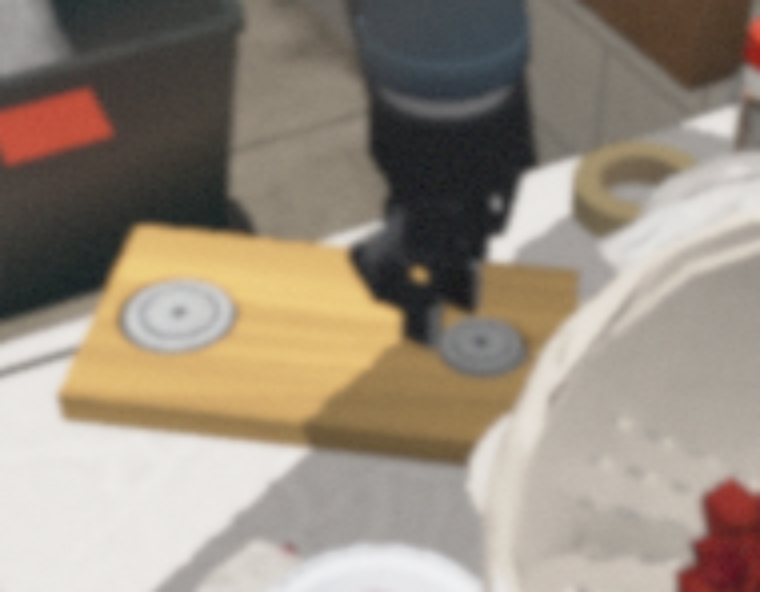

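>>> send_rows(fingers=[0.65,0.65,0.65,0.65,0.65,0.65,0.65,0.65], slide=[[0.01,0,-0.05],[0.02,0,-0.17],[0.05,0,-0.3],[0.1,0,-0.43],[0.2,0,-0.5],[0.3,0,-0.55],[0.42,0,-0.6],[0.54,0,-0.6]], angular=[[0,0,0],[0,0,0],[0,0,0],[0,0,0],[0,0,0],[0,0,0],[0,0,0],[0,0,0]])

```text
clock: 11.15
tcp_pos: [0.5854, 0.3635, 0.2088]
tool_rot: [0.727, 0.687, 0.003, 0.001]
wrist_force: [1.0, -0.8, 0.8]
finger_gap: 0.0296
```

>>> send_rows(fingers=[0.65,0.65,0.65,0.65,0.65,0.65], slide=[[0.12,-0.1,0],[0.22,-0.2,0],[0.3,-0.3,0],[0.35,-0.4,0],[0.4,-0.5,0],[0.4,-0.5,0]], angular=[[0,0,0],[0,0,0],[0,0,0],[0,0,0],[0,0,0],[0,0,0]])

```text
clock: 11.65
tcp_pos: [0.4345, 0.4933, 0.2037]
tool_rot: [0.725, 0.689, -0.001, -0.001]
wrist_force: [0.3, -0.4, 0.0]
finger_gap: 0.0301
```

```bash
python3 - <<'E'
from h import *
for n in("scene","top"):
    p,d=manip.read_camera(n); cv2.imwrite(f"pics/{n}13.png",cv2.resize(p[100:260,150:340,::-1],None,fx=4,fy=3.7))
    P=cloud(n,d); P=P[P[:,2]<.06]
    for c,r in(((.5087,.3295),.024),((.5728,.1722),.017)):
        c=np.array(c); q=P[np.hypot(P[:,0]-c[0],P[:,1]-c[1])<r]; X=np.c_[q[:,:2]-c,np.ones(len(q))]; s=np.linalg.lstsq(X,q[:,2],rcond=None)[0]; print(n,len(q),s.round(4))
print(manip.get_state()['tcp_pos'],manip.get_state()['clock'])
E
```

```text
scene 252 [-0.0033 -0.0082  0.0251]
scene 140 [0.0046 0.0171 0.025 ]
top 316 [0.0004 0.0161 0.0242]
top 158 [0.015  0.0188 0.0241]
[0.43928702 0.49071794 0.20405192] 11.75
```

View pics/scene13.png

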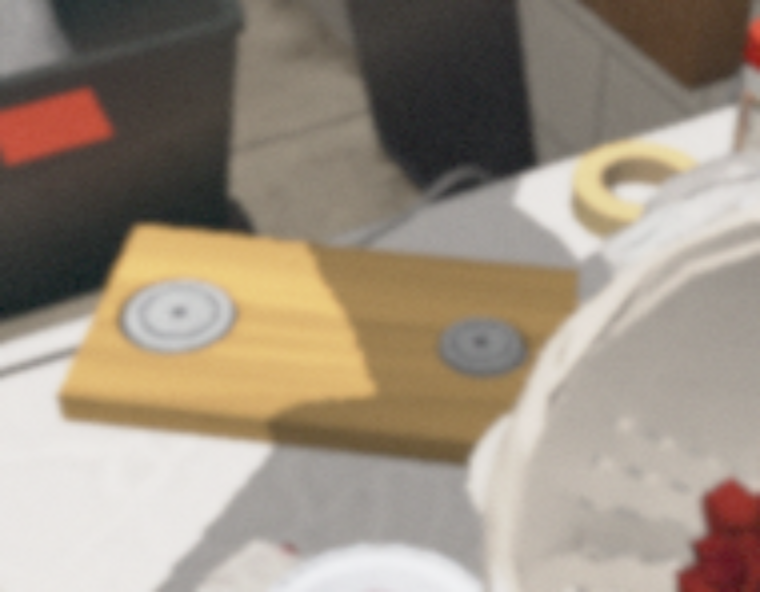

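View pics/top13.png

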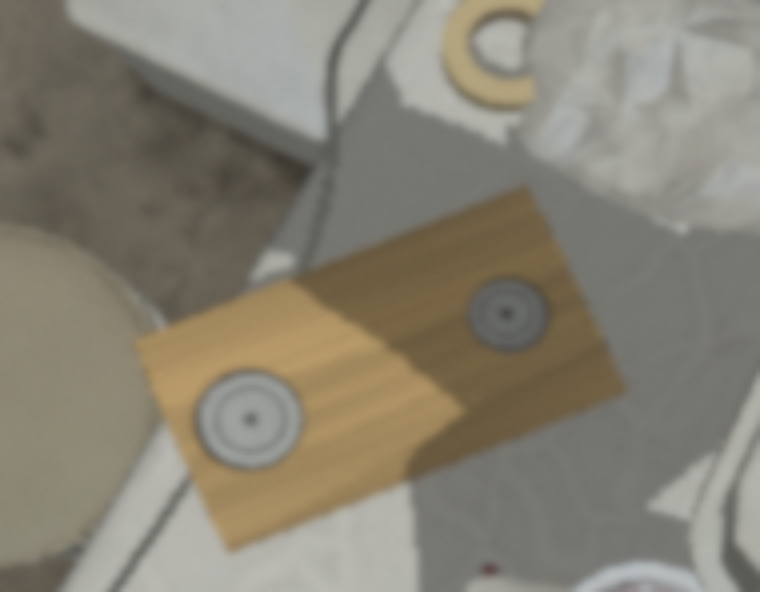

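Both discs lie flat in their own recesses in both views, with their tops at about z = 24–25 mm and slopes under 1.5°. The arm is clear of everything, so I'm handing in.

```bash
python3 -c "
from workcell import manip
print(manip.finish_job())"
```

```text
the job is handed in; nothing more can be done
None
```

Both weights are away in their own recesses: I pushed the large disc in first, then the small one, with the part-open fingertips. I handed the job in at about 11.8 s on the robot's clock, with the arm clear of everything.

- **Large disc:** The first push stopped about 5 mm short and left it tilted about 11° on the near rim. A short further push seated it.
- **Last checks:** In both cameras the discs sit centred and flat, tops at 24–25 mm (24 mm expected), with fitted slopes of about 1.4° or less, about what the depth noise allows. The tape looked unmoved in both views. The plum cup was only partly in my last pictures, but the arm never came near it.
- **Checks that failed or disagreed:** Some mid-task depth fits were spoiled because the gripper was in the camera's view. I set those aside and repeated them with the arm out of the way.

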